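# Clear the lapping plate and lap the rock slice

## Robot

A 6-joint arm with a two-finger parallel gripper is mounted at the origin on the work surface. World frame = base frame: x ahead of the robot, y to its left, z up, the work surface at z = 0. Lengths are in mm, angles in rad, forces in N, time in s.
With the tool pointing down it reaches from about 350 to 975 mm from the base axis. Payload 7.1 kg.
Tool frame: the origin (TCP) lies at the very end of the fingers, on their centre line; the grasp point (between the pads) lies ctrl.hold_point_z behind it (ctrl.hold_point_z is the distance from the TCP to the grasp point, in mm); z points along the fingers, y is the line along which they close (so a half turn about z gives the same grasp; the last joint's range is limited). The gripper opens to 88 mm and grips with 3 to 60 N. Pads are 20 mm wide; open, the fingers measure 115 mm over their backs; the gripper's body (75 mm by 178 mm) begins 61 mm behind the grasp point.
Start: joints at [-1.201, 0.423, 1.63, -0, 1.089, -0.019], TCP at [236.94, -578.329, 222.675] pointing down, gripper open.
Joint ranges: [-3, 3], [-0.9, 2.11], [0.09, 2.58], [-1.31, 4.45], [0.11, 2.69], [-2.54, 2.54]. Speed limits (rad/s): [2.39, 2.39, 3.01, 3.14, 3.14, 3.14].

## Interface

Orientations are given as a rotation vector (axis times angle).
In Python, from workcell import ctrl gives the robot as it stands. The module is installed in compiled form; this text tells all that it offers.
- The arm moves only by the shell command python3 -m creep 'ROWS'. ROWS is JSON, a list of rows, each an object with "translation": the shift along the tool's x, y, z in mm, a list of three; "angular": the turn, a rotation vector about the tool's x, y, z in rad, a list of three; "jaw": the opening, from 0 (shut) to 1 (fully open). A call has exactly 8 rows; each row is the pose to reach, as a shift and turn from the pose commanded when the call began, along the tool's axes at that moment; what a row does not reach only later rows make up. A row lasts 1/8 s, in which the tool goes at most 62.5 mm and 10.7 degrees, less where a joint would pass 70% of its speed; a pose out of reach is approached as far as the arm can. A call with a gripper value outside its range is refused whole. The fingers move at their own pace and stop on an object; the grip force is fixed at half the most. Time passes only in rows, so rows that repeat a pose let the fingers close, or fill a call up. It gives the time, the measured TCP pose, the force, the opening and the grip force at its end, in the units of the state.
- ctrl.get_obs(): the state, without advancing time (a new reading comes with each control period).
- ctrl.get_image(name): name is "side" or "top" or "wrist"; returns the picture (384x512x3 uint8, red, green, blue); there is no depth.
- ctrl.camera_info(name): a dict with "camera_matrix" (3x3 intrinsics, pixels), "distortion" ([k1, k2, p1, p2, k3] as OpenCV has them; the pictures are not rectified), "world_from_camera" (4x4, takes a point from camera to world coordinates). Camera axes: x right, y up, looking along -z (the intrinsics and any distortion apply to the point x, -y, -z); pixel columns grow to the right and rows downward; lengths in mm; the calibration is good to about 2 mm. A picture is of the moment at which its call begins: read the wrist's pose just before it. camera_info takes no time and is no camera call; for the wrist camera it gives the pose at the moment of the call.
- ctrl.close_job(): hands the job in; it is judged then, once.
Trained networks look in the newest picture that a camera, given by its name, has taken for a name from the list of things; names that differ only in an ending like _2 or _b are one class to them, and where a whole thing is asked for, a point or a joint stands for the part that bears it (a point fixed in the world has none). Each returns a list of dicts, best first, with "score" (0 to 1); they miss things now and then, are a little off and sometimes report something else, mostly with a low value. They report only what shows in the picture. A call takes as long as a camera call. They do not tell look-alikes from the thing itself.
- ctrl.look_for(camera, label): "rect" ([left, top, right, bottom] in pixels, round what is visible of it).
The state is a dict: "t": time; "qpos": joint angles; "qvel": joint speeds; "joint_torque": joint torques, N m; "ee_pos": TCP position; "orientation": TCP orientation; "ft_force": force on the tool from outside, world axes, zero at the start; "moment": the same for the moment, N m; "width": finger opening in mm; "grasp_force": force on a finger pad.
Only numpy, scipy, OpenCV 4.12 (cv2) and the standard library are available. Lean on these libraries where they do the work, as an engineer would, in place of code of your own. Each camera call takes 0.05 s, during which the arm holds its last target. There are 200 camera calls.

## Task

Take the scraper from the blue mat, wipe every rock chip off the lapping plate into the white catch tray (do not pick chips off the film with the fingers, and never let the lapping jig touch one; a chip that ends up on the bench is put into the tray too), and stand the scraper back in the middle of the blue mat. Then take the lapping jig from the cork mat, set it down upright on the film at the plate's closed end, press until its sprung foot is about half-way in (never hard against the end of its travel), and, keeping it so all the time without lifting, make two full there-and-back strokes along the plate, nearly to the open end and back to the closed end, slowly, at about 5 cm a second. Stand the jig back in the middle of the cork mat, and leave the vials, the slide box and the jar alone.

Things in the scene. Friction and masses are not known exactly. Their poses are not given: they have to be found in the camera images.
- plate: Fixed lapping plate in a grey holder, white catch tray joined to its open end. Origin: on the bench (z = 0) under the middle of the film; y runs lengthwise from the open (-y) to the closed end (+y), x across. Blue-green film: level, 30 mm above the bench, x -80 to 80 mm, y -145 (plain edge, drops into the tray) to 160 mm. Rims 10 mm thick, 8 mm above the film, on both long sides and the closed end.
- tray_center (a point): Middle of the floor of the white catch tray, 4 mm above the bench; axes as the plate's. Inside, the tray is 208 mm (x) by 95 mm (y), from the plate's open edge (y -145 in the plate's frame) to y -240 mm; its walls stand 30 mm above the bench.
- mat_blue: Blue mat, 130 x 150 x 4 mm (x, y, z), fixed on the bench: the resting place of the scraper. Origin: centre of its underside, on the bench. It may lie left or right of the plate.
- mat_cork: Cork mat, 130 x 150 x 4 mm, fixed on the bench: the resting place of the lapping jig. Origin: centre of its underside, on the bench. It lies on the other side of the plate from the blue mat.
- scraper: Scraper block, standing upright, about 0.28 kg: aluminium bar with a black rubber edge, 110 mm long (its x), 40 mm thick (y), 24 mm high; on its middle an upright yellow grip 56 mm long (x), 22 mm thick (y), from 24 to 84 mm above its underside. Origin: centre of its underside; z up. Both broad faces (looking along y) are alike and push the chips.
- jig: Lapping jig, upright on its sprung foot, about 0.42 kg: black grip 40 mm long (its x), 24 mm thick (y), 68 to 120 mm above the origin; steel housing of 46 mm diameter (28 to 68 mm); 64 x 64 x 14 mm brass foot with a brown rock slice as its flat face. Origin: centre of that face with the spring out; it stays with the grip, so with the foot 6 mm in it lies 6 mm below the face. z up.
- jig_foot (a joint): How far the jig's foot is pushed up towards its housing, in m: 0 when it stands unloaded, 0.012 at the end of its travel. The spring takes 3 N to start moving and about 0.7 N per mm after that (about 7 N at 6 mm), and the foot adds some 2.5 N of its own weight.
- vial0: Bystander: sample vial with a red cap, 29 mm diameter at the cap, 72 mm tall; origin: centre of its underside.
- vial1: Bystander: a second vial like vial0.
- slide_box: Bystander: pink and white box of slides, 85 x 60 x 28 mm; origin: centre of its underside.
- jar: Bystander: white jar, 52 mm diameter, 60 mm tall; origin: centre of its underside.
- chip0: Rock chip (brown to cream), about 21 x 16 x 11 mm (x, y, z), 11 g, loose, at the start on the lapping film, at least 100 mm from the rim of the closed end; absent in some starts. Origin: centre of its underside.
- chip1: Rock chip (brown to cream), about 21 x 16 x 11 mm (x, y, z), 11 g, loose, at the start on the lapping film, at least 100 mm from the rim of the closed end; absent in some starts. Origin: centre of its underside.
- chip2: Rock chip (brown to cream), about 21 x 16 x 11 mm (x, y, z), 11 g, loose, at the start on the lapping film, at least 100 mm from the rim of the closed end; absent in some starts. Origin: centre of its underside.
- chip3: Rock chip (brown to cream), about 21 x 16 x 11 mm (x, y, z), 11 g, loose, at the start on the lapping film, at least 100 mm from the rim of the closed end; absent in some starts. Origin: centre of its underside.
- chip4: Rock chip (brown to cream), about 21 x 16 x 11 mm (x, y, z), 11 g, loose, at the start on the lapping film, at least 100 mm from the rim of the closed end; absent in some starts. Origin: centre of its underside.
- chip5: Rock chip (brown to cream), about 21 x 16 x 11 mm (x, y, z), 11 g, loose, at the start on the lapping film, at least 100 mm from the rim of the closed end; absent in some starts. Origin: centre of its underside.
There are look-alikes about, which are no part of the job. Of the things shaped like the mat_cork, the cork one is meant. Of the things that look like the mat_blue, the smaller one is meant.

How it is judged:
By the outcome, as a careful person would: the job done as asked, in the order asked, and still so for the second after the job is handed in, with the robot touching nothing.
Of chip0, chip1, chip2, chip3, chip4, chip5 only 3 to 6 are there at a start; the rules pass over those that are not, and their reading is None.
At some moment in a run one of scraper, jig, chip0, chip1, chip2, chip3, chip4, chip5 may be knocked a few centimetres aside while the robot is not near it.
It also fails if it takes over 210 s, if anything falls off the work surface, if the arm or the gripper's body presses on something with over 40 N, if the wrist force passes 120 N, or if a joint passes its speed limit or range.

## Working session

There is one attempt and no reset: what is moved stays moved. The work goes in short steps, Python scripts to look and compute and a shell command to move; the robot and the scene stay as the last step left them, time stands still between calls to the robot, and variables do not carry over. Pictures are saved under pics/ and viewed, at most 14 in all, crops included, and the job is handed in when it is done.

```bash
mkdir -p pics
cat > h.py <<'E'
import numpy as np, cv2
from workcell import ctrl
from scipy.spatial.transform import Rotation as R
def snap(n,f):
    im=ctrl.get_image(n); cv2.imwrite('pics/'+f,im[:,:,::-1]); return im
def px2w(cam,uv,z):
    i=ctrl.camera_info(cam);K=np.array(i['camera_matrix'],float);D=np.array(i['distortion'],float);T=np.array(i['world_from_camera'])
    p=cv2.undistortPoints(np.array(uv,float).reshape(-1,1,2),K,D).reshape(-1,2)
    d=np.c_[p[:,0],-p[:,1],-np.ones(len(p))]@T[:3,:3].T
    o=T[:3,3]; return o+d*((z-o[2])/d[:,2:3])
def w2px(cam,P):
    i=ctrl.camera_info(cam);K=np.array(i['camera_matrix'],float);D=np.array(i['distortion'],float);T=np.array(i['world_from_camera'])
    q=(np.array(P,float).reshape(-1,3)-T[:3,3])@T[:3,:3]; q=q*[1,-1,-1]
    return cv2.projectPoints(q,np.zeros(3),np.zeros(3),K,D)[0].reshape(-1,2)
def totool(pw):
    "world target TCP -> tool shift"
    o=ctrl.get_obs(); return R.from_rotvec(o['orientation']).as_matrix().T@(np.array(pw)-o['ee_pos'])
E
python3 - <<'E'
from h import *
np.set_printoptions(precision=1,suppress=True)
o=ctrl.get_obs();print(o['ee_pos'],R.from_rotvec(o['orientation']).as_matrix(),ctrl.hold_point_z,o['ft_force'],o['width'])
for c in('top','side'):
    snap(c,c+'0.png'); print(c,ctrl.camera_info(c)['world_from_camera'][:3,3])
    for l in('plate','mat_blue','mat_cork','scraper','jig','chip0'):
        for r in ctrl.look_for(c,l)[:7]: print(l,round(r['score'],2),np.round(r['rect']))
E
```

```text
[ 236.7 -577.8  221.9] [[ 0.9  0.4 -0. ]
 [ 0.4 -0.9  0. ]
 [ 0.  -0.  -1. ]] 18.700000000000003 [-0.6  0.2  0.1] 87.53184465379118
top [ 414.5 -123.6 1406.8]
plate 0.55 [173. 143. 303. 221.]
mat_blue 0.9 [104. 182. 152. 221.]
mat_blue 0.87 [110. 242. 176. 302.]
mat_blue 0.64 [237. 119. 240. 127.]
mat_cork 0.81 [327. 179. 374. 223.]
mat_cork 0.77 [394. 188. 439. 229.]
mat_cork 0.55 [352. 236. 398. 288.]
scraper 0.97 [114. 185. 137. 219.]
jig 0.76 [335. 188. 358. 216.]
side [ 221.4  846.6 1048.5]
plate 0.88 [184. 159. 273. 281.]
mat_blue 0.6 [168. 310. 238. 376.]
mat_blue 0.56 [264. 296. 359. 383.]
mat_cork 0.86 [288.  86. 332. 115.]
mat_cork 0.58 [260. 122. 311. 159.]
scraper 0.87 [182. 318. 236. 351.]
jig 0.87 [276. 108. 299. 146.]
chip0 0.41 [208. 222. 212. 232.]
```

View pics/top0.png

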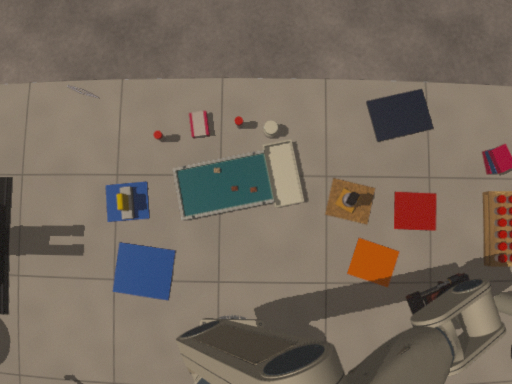

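View pics/side0.png

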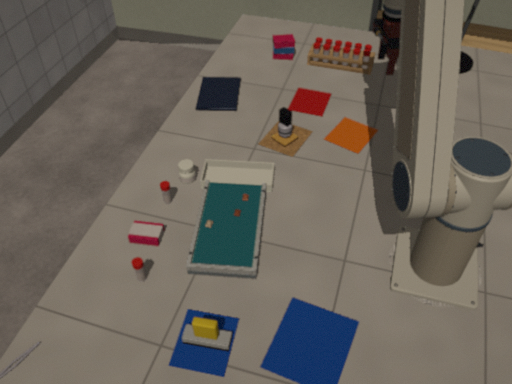

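Top view: the smaller blue mat, with the scraper on it, is at (128,202) and the larger blue look-alike is at (145,270). The cork mat with the jig is at (350,201); the look-alikes are red (415,211), orange (373,262) and dark (400,115). The chips are at about (217,171), (235,188) and (253,189), and the tray is at (285,174). Next I measure poses by colour and confirm in a single crop.

Run:
```python
from h import *
np.set_printoptions(precision=1,suppress=True)
im=cv2.imread('pics/top0.png');hsv=cv2.cvtColor(im,cv2.COLOR_BGR2HSV)
def seg(name,box,lo,hi,z,cam='top',hsv=hsv):
    x0,y0,x1,y1=box;m=cv2.inRange(hsv,np.array(lo),np.array(hi));k=np.zeros_like(m);k[y0:y1,x0:x1]=m[y0:y1,x0:x1]
    k=cv2.morphologyEx(k,cv2.MORPH_CLOSE,np.ones((3,3)))
    c=max(cv2.findContours(k,0,cv2.CHAIN_APPROX_NONE)[0],key=cv2.contourArea)
    w=px2w(cam,c.reshape(-1,2),z)[:,:2].astype(np.float32)
    r=cv2.minAreaRect(w);print(name,np.array(r[0]),np.array(r[1]),r[2],'\n',cv2.boxPoints(r).round().tolist())
for p in [(225,185),(128,217),(285,175),(333,205),(125,203)]:print(p,hsv[p[1],p[0]])
seg('film',(165,140,285,225),(80,100,40),(98,255,255),30)
seg('blue',(98,175,158,228),(103,120,40),(125,255,255),4)
seg('cork',(320,172,380,230),(8,80,40),(25,255,255),4)
seg('grip',(98,175,158,228),(22,120,60),(35,255,255),88)
c=im[130:235,90:390];cv2.imwrite('pics/crop0.png',cv2.resize(c,None,fx=2.6,fy=2.6,interpolation=cv2.INTER_CUBIC))
```

```text
(225, 185) [ 89 117  85]
(128, 217) [ 16  37 152]
(285, 175) [ 19  57 175]
(333, 205) [ 16 150 133]
(125, 203) [ 23 162  77]
film [566.5  30. ] [150.2 294.2] 11.859789848327637 
 [[463.0, 159.0], [523.0, -129.0], [670.0, -99.0], [610.0, 189.0]]
blue [507.9 371.5] [126.2 146.6] 5.6155500411987305 
 [[438.0, 438.0], [452.0, 292.0], [578.0, 305.0], [564.0, 451.0]]
cork [ 516.  -400.4] [152.6 131.7] 77.36573791503906 
 [[435.0, -460.0], [564.0, -489.0], [597.0, -340.0], [468.0, -312.0]]
grip [502.  357.8] [55.1 35.8] 7.3461432456970215 
 [[472.0, 372.0], [477.0, 337.0], [532.0, 344.0], [527.0, 379.0]]
```

View pics/crop0.png

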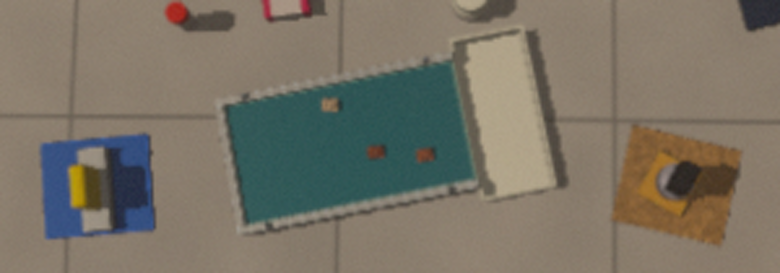

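The scraper (yellow grip, crop 85,188) stands on the smaller blue mat and the jig (crop 675,180) on the cork. There are three chips, at crop (330,104), (376,152) and (424,154), and the jig and scraper both stand upright. I work out the move to above the scraper.

```bash
cat >> h.py <<'E'
def plan(pw,yaw):
    "tool shift and tool-frame rotvec to TCP pw, tool down with tool-x yaw (deg)"
    o=ctrl.get_obs();M=R.from_rotvec(o['orientation']);a=np.radians(yaw)
    G=R.from_matrix(np.array([[np.cos(a),np.sin(a),0],[np.sin(a),-np.cos(a),0],[0,0,-1.]]))
    m=M.as_matrix();print('at',np.round(o['ee_pos'],1),'yaw',np.degrees(np.arctan2(m[1,0],m[0,0])).round(2),'t',round(o['t'],1),'F',np.round(o['ft_force'],1))
    print('shift',np.round(m.T@(np.array(pw)-o['ee_pos']),1),'rot',np.round((M.inv()*G).as_rotvec(),4))
E
python3 - <<'E'
from h import *
plan([470,365,250],7)
T=ctrl.camera_info('wrist')['world_from_camera'];o=ctrl.get_obs()
m=R.from_rotvec(o['orientation']).as_matrix()
print(m.T@(T[:3,3]-o['ee_pos']),m.T@T[:3,:3],ctrl.camera_info('wrist')['camera_matrix'])
E
```

```text
at [ 236.9 -578.3  222.7] yaw 22.28 t 0.7 F [-0.3  1.2 -0.3]
shift [ 573.3 -784.6  -27.3] rot [ 0.     -0.      0.2666]
[ 8.08696681e+01  5.44074718e-02 -1.62799187e+02] [[ 5.47486661e-04  9.55761463e-01  2.94142358e-01]
 [ 9.99999850e-01 -5.15464956e-04 -1.86389471e-04]
 [-2.65237964e-05  2.94142416e-01 -9.55761601e-01]] [[290.90771141   0.         250.5599986 ]
 [  0.         290.90771141 194.1416171 ]
 [  0.           0.           1.        ]]
```

```bash
python3 -m creep '[{"translation":[36,-49,-4],"angular":[0,0,0.03],"jaw":1},{"translation":[72,-98,-8],"angular":[0,0,0.06],"jaw":1},{"translation":[108,-147,-12],"angular":[0,0,0.09],"jaw":1},{"translation":[144,-196,-16],"angular":[0,0,0.12],"jaw":1},{"translation":[180,-245,-20],"angular":[0,0,0.15],"jaw":1},{"translation":[216,-294,-24],"angular":[0,0,0.18],"jaw":1},{"translation":[252,-343,-28],"angular":[0,0,0.22],"jaw":1},{"translation":[288,-392,-30],"angular":[0,0,0.2666],"jaw":1}]'
python3 - <<'E'
from h import *
plan([470,365,250],7)
E
```

```text
t: 1.7
ee_pos: [355.3, -104.7, 253.4]
orientation: [3.135, 0.189, 0.003]
ft_force: [0.4, -0.6, -0.0]
width: 87.5
grasp_force: 0.0
at [ 355.3 -104.7  253.4] yaw 6.88 t 1.7 F [ 0.4 -0.6 -0. ]
shift [ 170.2 -452.6    3.3] rot [ 0.0008 -0.0017 -0.002 ]
```

```bash
python3 -m creep '[{"translation":[21,-57,0],"angular":[0,0,0],"jaw":1},{"translation":[42,-114,0],"angular":[0,0,0],"jaw":1},{"translation":[63,-171,0],"angular":[0,0,0],"jaw":1},{"translation":[84,-228,0],"angular":[0,0,0],"jaw":1},{"translation":[106,-285,0],"angular":[0,0,0],"jaw":1},{"translation":[127,-342,0],"angular":[0,0,0],"jaw":1},{"translation":[148,-400,0],"angular":[0,0,0],"jaw":1},{"translation":[170,-453,3],"angular":[0,0,0],"jaw":1}]'
python3 - <<'E'
from h import *
np.set_printoptions(precision=1,suppress=True)
im=snap('wrist','w1.png');hsv=cv2.cvtColor(im,cv2.COLOR_RGB2HSV)
print(ctrl.look_for('wrist','scraper')[:1])
def seg(lo,hi,z):
    m=cv2.inRange(hsv,np.array(lo),np.array(hi));c=max(cv2.findContours(m,0,cv2.CHAIN_APPROX_NONE)[0],key=cv2.contourArea)
    c=cv2.approxPolyDP(c,3,True).reshape(-1,2);print(np.c_[c,px2w('wrist',c,z)[:,:2]])
seg((22,120,40),(35,255,255),84+4);seg((103,120,40),(125,255,255),4)
E
```

```text
t: 2.7
ee_pos: [468.6, 366.4, 250.0]
orientation: [-3.135, -0.193, -0.001]
ft_force: [-0.2, -1.3, -0.3]
width: 88.0
grasp_force: 0.0
[{'rect': [237.7, 101.3, 266.3, 187.8], 'score': 0.71}]
[[246.  124.  529.2 381.4]
 [243.  171.  477.1 378.5]
 [256.  175.  474.3 363.2]
 [261.  171.  479.6 358.2]
 [262.  129.  526.1 363.5]
 [259.  124.  530.9 367.4]]
[[194.   88.  561.1 455.8]
 [197.  181.  435.2 442.8]
 [237.  182.  441.1 385.2]
 [237.  101.  552.1 397.8]
 [266.  100.  558.2 359.5]
 [266.  183.  444.9 343.3]
 [299.  184.  449.5 295.6]
 [306.   91.  576.  308.7]]
```

View pics/w1.png

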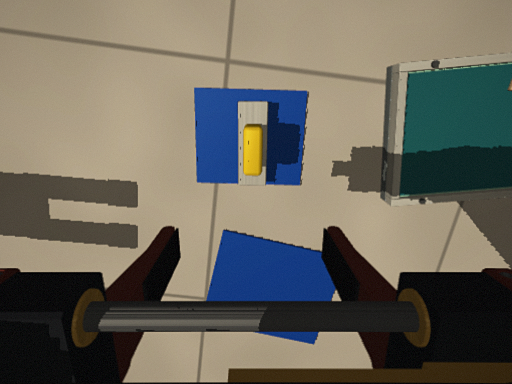

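The picture shows the scraper aligned with the tool, its grip centre at (253,149) and the mat from (194,88) to (306,184). Descend on it in two stages.

Run:
```python
from h import *
plan([503,371,40],6.5)
```

```text
at [469.3 368.7 249.2] yaw 7.2 t 2.8 F [-0.4 -0.8  0. ]
shift [ 33.4   2.3 209.3] rot [-0.0017 -0.0014  0.0122]
```

```bash
python3 -m creep '[{"translation":[17,0,40],"angular":[0,0,0.01],"jaw":1},{"translation":[33,0,80],"angular":[0,0,0.01],"jaw":1},{"translation":[33,0,120],"angular":[0,0,0.01],"jaw":1},{"translation":[33,0,160],"angular":[0,0,0.01],"jaw":1},{"translation":[33,0,190],"angular":[0,0,0.01],"jaw":1},{"translation":[33,0,209],"angular":[0,0,0.01],"jaw":1},{"translation":[33,0,209],"angular":[0,0,0.01],"jaw":0.8},{"translation":[33,0,209],"angular":[0,0,0.01],"jaw":0.6}]' && python3 -m creep '[{"translation":[0,0,0],"angular":[0,0,0],"jaw":0.3},{"translation":[0,0,0],"angular":[0,0,0],"jaw":0},{"translation":[0,0,0],"angular":[0,0,0],"jaw":0},{"translation":[0,0,0],"angular":[0,0,0],"jaw":0},{"translation":[0,0,0],"angular":[0,0,0],"jaw":0},{"translation":[0,0,0],"angular":[0,0,0],"jaw":0},{"translation":[0,0,-10],"angular":[0,0,0],"jaw":0},{"translation":[0,0,-30],"angular":[0,0,0],"jaw":0}]'
```

```text
t: 3.8
ee_pos: [501.9, 368.3, 41.9]
orientation: [-3.136, -0.176, -0.002]
ft_force: [-0.4, -0.2, 0.0]
width: 70.9
grasp_force: 0.0
t: 4.8
ee_pos: [500.4, 367.4, 70.8]
orientation: [3.135, 0.176, -0.003]
ft_force: [-0.4, 0.1, -2.3]
width: 21.9
grasp_force: 30.0
```

Run:
```python
from h import *
plan([440,40,290],11.8)
```

```text
at [500.4 367.4  70.8] yaw 6.43 t 4.8 F [-0.4  0.1 -2.3]
shift [ -97.1  318.9 -218.7] rot [ 0.001   0.002  -0.0938]
```

```bash
python3 -m creep '[{"translation":[0,0,-50],"angular":[0,0,-0.01],"jaw":0},{"translation":[0,0,-100],"angular":[0,0,-0.02],"jaw":0},{"translation":[-16,53,-130],"angular":[0,0,-0.04],"jaw":0},{"translation":[-32,106,-155],"angular":[0,0,-0.06],"jaw":0},{"translation":[-48,159,-180],"angular":[0,0,-0.08],"jaw":0},{"translation":[-65,212,-200],"angular":[0,0,-0.0938],"jaw":0},{"translation":[-81,266,-219],"angular":[0,0,-0.0938],"jaw":0},{"translation":[-97,319,-219],"angular":[0,0,-0.0938],"jaw":0}]'
cat > m.py <<'E'
from h import *
import sys
np.set_printoptions(precision=1,suppress=True)
im=snap('wrist',sys.argv[1]);hsv=cv2.cvtColor(im,cv2.COLOR_RGB2HSV)
for l in ['chip0']:
    for r in ctrl.look_for('wrist',l): 
        x=r['rect'];print(l,round(r['score'],2),np.round(x),px2w('wrist',[((x[0]+x[2])/2,(x[1]+x[3])/2)],35)[0])
m=cv2.inRange(hsv,np.array((80,100,30)),np.array((98,255,255)))
m=cv2.morphologyEx(m,cv2.MORPH_CLOSE,np.ones((9,9)))
c=max(cv2.findContours(m,0,cv2.CHAIN_APPROX_NONE)[0],key=cv2.contourArea)
c=cv2.approxPolyDP(c,4,True).reshape(-1,2);print(np.c_[c,px2w('wrist',c,30)[:,:2]])
E
python3 m.py w2.png
```

```text
t: 5.8
ee_pos: [440.7, 38.5, 292.6]
orientation: [3.125, 0.324, 0.008]
ft_force: [1.6, -0.1, -2.3]
width: 21.9
grasp_force: 30.0
chip0 0.68 [148.   0. 476. 153.] [570.3 -21.8  35. ]
chip0 0.67 [288.  85. 308. 100.] [547.2  -8.2  35. ]
chip0 0.67 [253.  25. 272.  42.] [607.3  54.   35. ]
chip0 0.49 [333.  95. 348. 113.] [544.5 -69.2  35. ]
[[ 160.    12.   605.9  187.7]
 [ 170.   135.   454.8  156.8]
 [ 377.   134.   515.6 -133.7]
 [ 392.    12.   665.2 -102.3]]
```

View pics/w2.png

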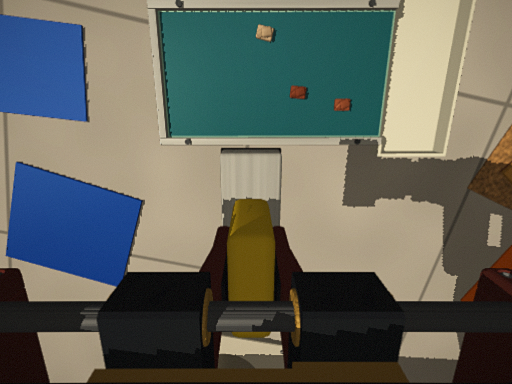

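The three chips are at (265,33), (298,92) and (343,104). The film spans (160,12) to (392,135), and the scraper is held square. I cross-check the plate pose with the side camera.

```bash
cat > fit.py <<'E'
from h import *
from scipy.optimize import least_squares
np.set_printoptions(precision=1,suppress=True)
def corners(cam,f,box):
    hsv=cv2.cvtColor(cv2.imread(f),cv2.COLOR_BGR2HSV);x0,y0,x1,y1=box
    m=cv2.inRange(hsv,np.array((80,90,30)),np.array((98,255,255)));k=np.zeros_like(m);k[y0:y1,x0:x1]=m[y0:y1,x0:x1]
    k=cv2.morphologyEx(k,cv2.MORPH_CLOSE,np.ones((5,5)))
    c=max(cv2.findContours(k,0,cv2.CHAIN_APPROX_NONE)[0],key=cv2.contourArea)
    return c.reshape(-1,2)
for cam,f,box in [('top','pics/top0.png',(165,140,285,225)),('side','pics/side0.png',(180,150,280,285)),('wrist','pics/w2.png',(150,0,420,140))]:
    c=corners(cam,f,box); w=px2w(cam,c,30)[:,:2].astype(np.float32); r=cv2.minAreaRect(w); b=cv2.boxPoints(r)
    print(cam,np.array(r[0]),r[1],r[2],b.round().tolist())
P=np.array([[565-.2*0,21]])
E
python3 fit.py
```

```text
top [566.5  30. ] (151.51197814941406, 295.51824951171875) 11.860604286193848 [[462.0, 159.0], [523.0, -130.0], [671.0, -99.0], [610.0, 190.0]]
side [565.4  28.4] (154.04928588867188, 291.2672424316406) 11.934511184692383 [[460.0, 155.0], [520.0, -130.0], [671.0, -98.0], [611.0, 187.0]]
wrist [560.2  27. ] (154.50338745117188, 299.08111572265625) 11.558332443237305 [[455.0, 158.0], [514.0, -135.0], [666.0, -104.0], [606.0, 189.0]]
```

Run:
```python
from h import *
plan([528.5,110.6,110],11.8)
for p in [(250,149),(250,150)]: 
    w=px2w('wrist',[p],279)[0]; print(totool(w))
```

```text
at [439.1  36.2 291.3] yaw 11.54 t 5.9 F [ 0.6  0.8 -3.4]
shift [102.2 -55.3 181.4] rot [ 0.0016 -0.0014 -0.0045]
[55.39302298 -0.21146754 12.38437933]
[54.79229246 -0.21148611 12.38351574]
```

```bash
python3 -m creep '[{"translation":[34,-18,40],"angular":[0,0,-0.003],"jaw":0},{"translation":[68,-37,70],"angular":[0,0,-0.003],"jaw":0},{"translation":[102,-55,100],"angular":[0,0,-0.003],"jaw":0},{"translation":[102,-55,130],"angular":[0,0,-0.003],"jaw":0},{"translation":[102,-55,160],"angular":[0,0,-0.003],"jaw":0},{"translation":[102,-55,180],"angular":[0,0,-0.003],"jaw":0},{"translation":[102,-55,181],"angular":[0,0,-0.003],"jaw":0},{"translation":[102,-55,181],"angular":[0,0,-0.003],"jaw":0}]'
python3 - <<'E'
from h import *
for _ in range(1):plan([528.5,110.6,67],11.8)
im=snap('top','t1.png')
E
```

```text
t: 6.9
ee_pos: [529.7, 115.2, 109.8]
orientation: [-3.124, -0.328, -0.002]
ft_force: [-0.2, 0.9, -2.2]
width: 21.6
grasp_force: 30.0
at [529.7 115.2 109.8] yaw 11.99 t 6.9 F [-0.2  0.9 -2.2]
shift [-2.2  4.3 42.8] rot [-0.     -0.0015  0.0033]
```

```bash
python3 -m creep '[{"translation":[-2,2,15],"angular":[0,0,0],"jaw":0},{"translation":[-2,2,28],"angular":[0,0,0],"jaw":0},{"translation":[-2,2,35],"angular":[0,0,0],"jaw":0},{"translation":[-2,2,38],"angular":[0,0,0],"jaw":0},{"translation":[-2,2,40],"angular":[0,0,0],"jaw":0},{"translation":[-2,2,41],"angular":[0,0,0],"jaw":0},{"translation":[-2,2,41],"angular":[0,0,0],"jaw":0},{"translation":[-2,2,41],"angular":[0,0,0],"jaw":0}]'
```

```text
t: 7.95
ee_pos: [527.7, 112.5, 67.9]
orientation: [-3.124, -0.328, -0.001]
ft_force: [0.4, 0.9, -2.4]
width: 21.5
grasp_force: 30.0
```

```bash
python3 -m creep '[{"translation":[0,0,0.5],"angular":[0,0,0],"jaw":0},{"translation":[0,0,1],"angular":[0,0,0],"jaw":0},{"translation":[0,0,1.5],"angular":[0,0,0],"jaw":0},{"translation":[0,0,2],"angular":[0,0,0],"jaw":0},{"translation":[0,0,2],"angular":[0,0,0],"jaw":0},{"translation":[0,0,2],"angular":[0,0,0],"jaw":0},{"translation":[0,0,2],"angular":[0,0,0],"jaw":0},{"translation":[0,0,2],"angular":[0,0,0],"jaw":0}]'
```

```text
t: 8.95
ee_pos: [527.5, 112.5, 66.6]
orientation: [-3.124, -0.328, -0.0]
ft_force: [-3.2, 0.0, 8.6]
width: 21.7
grasp_force: 30.0
```

```bash
python3 -m creep '[{"translation":[0,5,-0.7],"angular":[0,0,0],"jaw":0},{"translation":[0,15,-0.7],"angular":[0,0,0],"jaw":0},{"translation":[0,28,-0.7],"angular":[0,0,0],"jaw":0},{"translation":[0,41,-0.7],"angular":[0,0,0],"jaw":0},{"translation":[0,54,-0.7],"angular":[0,0,0],"jaw":0},{"translation":[0,67,-0.7],"angular":[0,0,0],"jaw":0},{"translation":[0,80,-0.7],"angular":[0,0,0],"jaw":0},{"translation":[0,93,-0.7],"angular":[0,0,0],"jaw":0}]'
python3 -m creep '[{"translation":[0,13,0],"angular":[0,0,0],"jaw":0},{"translation":[0,26,0],"angular":[0,0,0],"jaw":0},{"translation":[0,39,0],"angular":[0,0,0],"jaw":0},{"translation":[0,52,0],"angular":[0,0,0],"jaw":0},{"translation":[0,65,0],"angular":[0,0,0],"jaw":0},{"translation":[0,78,0],"angular":[0,0,0],"jaw":0},{"translation":[0,90,0],"angular":[0,0,0],"jaw":0},{"translation":[0,100,0],"angular":[0,0,0],"jaw":0}]'
python3 -m creep '[{"translation":[0,10,0],"angular":[0,0,0],"jaw":0},{"translation":[0,20,0],"angular":[0,0,0],"jaw":0},{"translation":[0,30,0],"angular":[0,0,0],"jaw":0},{"translation":[0,40,0],"angular":[0,0,0],"jaw":0},{"translation":[0,50,0],"angular":[0,0,0],"jaw":0},{"translation":[0,57,0],"angular":[0,0,0],"jaw":0},{"translation":[0,57,0],"angular":[0,0,0],"jaw":0},{"translation":[0,57,-20],"angular":[0,0,0],"jaw":0}]'
python3 - <<'E'
from h import *
plan([567.5+.979*20-.2045*95,21.7+.2045*20+.979*95,110],11.8)
E
```

```text
t: 9.95
ee_pos: [547.0, 20.7, 66.6]
orientation: [-3.124, -0.327, -0.0]
ft_force: [-0.6, 6.1, 4.7]
width: 21.9
grasp_force: 30.0
t: 10.95
ee_pos: [567.4, -77.0, 66.6]
orientation: [-3.124, -0.326, 0.0]
ft_force: [-0.7, 5.9, 6.9]
width: 21.9
grasp_force: 30.0
t: 11.95
ee_pos: [577.5, -132.9, 85.2]
orientation: [-3.124, -0.327, 0.007]
ft_force: [-0.5, -0.1, -3.0]
width: 21.8
grasp_force: 30.0
at [ 577.5 -132.9   85.2] yaw 11.96 t 11.9 F [-0.5 -0.1 -3. ]
shift [  42.4 -248.3  -24.6] rot [-0.0012  0.004   0.0027]
```

```bash
python3 -m creep '[{"translation":[0,0,-25],"angular":[0,0,0],"jaw":0},{"translation":[10,-45,-25],"angular":[0,0,0],"jaw":0},{"translation":[20,-100,-25],"angular":[0,0,0],"jaw":0},{"translation":[30,-150,-25],"angular":[0,0,0],"jaw":0},{"translation":[42,-200,-25],"angular":[0,0,0],"jaw":0},{"translation":[42,-248,-25],"angular":[0,0,0],"jaw":0},{"translation":[42,-248,-15],"angular":[0,0,0],"jaw":0},{"translation":[42,-248,0],"angular":[0,0,0],"jaw":0}]'
python3 -m creep '[{"translation":[0,0,8],"angular":[0,0,0],"jaw":0},{"translation":[0,0,14],"angular":[0,0,0],"jaw":0},{"translation":[0,0,17],"angular":[0,0,0],"jaw":0},{"translation":[0,0,18],"angular":[0,0,0],"jaw":0},{"translation":[0,0,18.5],"angular":[0,0,0],"jaw":0},{"translation":[0,0,18.5],"angular":[0,0,0],"jaw":0},{"translation":[0,0,18.5],"angular":[0,0,0],"jaw":0},{"translation":[0,0,18.5],"angular":[0,0,0],"jaw":0}]'
```

```text
t: 12.95
ee_pos: [569.4, 118.6, 86.4]
orientation: [3.124, 0.329, 0.002]
ft_force: [0.2, -0.1, -2.8]
width: 22.1
grasp_force: 30.0
t: 13.95
ee_pos: [569.1, 119.3, 68.0]
orientation: [-3.124, -0.328, -0.0]
ft_force: [0.7, 0.6, -2.1]
width: 22.0
grasp_force: 30.0
```

Another 1.3 mm down, then sweep.

```bash
python3 -m creep '[{"translation":[0,3,0.7],"angular":[0,0,0],"jaw":0},{"translation":[0,10,1.3],"angular":[0,0,0],"jaw":0},{"translation":[0,20,1.3],"angular":[0,0,0],"jaw":0},{"translation":[0,33,1.3],"angular":[0,0,0],"jaw":0},{"translation":[0,46,1.3],"angular":[0,0,0],"jaw":0},{"translation":[0,59,1.3],"angular":[0,0,0],"jaw":0},{"translation":[0,72,1.3],"angular":[0,0,0],"jaw":0},{"translation":[0,85,1.3],"angular":[0,0,0],"jaw":0}]'
python3 -m creep '[{"translation":[0,13,0],"angular":[0,0,0],"jaw":0},{"translation":[0,26,0],"angular":[0,0,0],"jaw":0},{"translation":[0,39,0],"angular":[0,0,0],"jaw":0},{"translation":[0,52,0],"angular":[0,0,0],"jaw":0},{"translation":[0,65,0],"angular":[0,0,0],"jaw":0},{"translation":[0,78,0],"angular":[0,0,0],"jaw":0},{"translation":[0,91,0],"angular":[0,0,0],"jaw":0},{"translation":[0,104,0],"angular":[0,0,0],"jaw":0}]'
python3 -m creep '[{"translation":[0,13,0],"angular":[0,0,0],"jaw":0},{"translation":[0,26,0],"angular":[0,0,0],"jaw":0},{"translation":[0,39,0],"angular":[0,0,0],"jaw":0},{"translation":[0,50,0],"angular":[0,0,0],"jaw":0},{"translation":[0,61,0],"angular":[0,0,0],"jaw":0},{"translation":[0,61,0],"angular":[0,0,0],"jaw":0},{"translation":[0,61,-20],"angular":[0,0,0],"jaw":0},{"translation":[0,61,-50],"angular":[0,0,0],"jaw":0}]'
python3 - <<'E'
from h import *
plan([440,40,290],11.8)
E
```

```text
t: 14.95
ee_pos: [586.8, 35.1, 66.6]
orientation: [-3.124, -0.327, -0.0]
ft_force: [-0.6, 1.3, -1.2]
width: 22.0
grasp_force: 30.0
t: 15.95
ee_pos: [608.4, -66.5, 66.6]
orientation: [-3.124, -0.328, -0.0]
ft_force: [0.0, 3.1, 1.6]
width: 21.7
grasp_force: 30.0
t: 16.95
ee_pos: [619.9, -125.0, 116.8]
orientation: [-3.124, -0.328, 0.004]
ft_force: [0.8, 1.1, -1.8]
width: 21.8
grasp_force: 30.0
at [ 619.9 -125.   116.8] yaw 11.99 t 16.9 F [ 0.8  1.1 -1.8]
shift [-142.1 -198.9 -172.7] rot [-0.0009  0.0024  0.0034]
```

```bash
python3 -m creep '[{"translation":[0,0,-40],"angular":[0,0,0],"jaw":0},{"translation":[-20,-30,-80],"angular":[0,0,0],"jaw":0},{"translation":[-45,-60,-110],"angular":[0,0,0],"jaw":0},{"translation":[-70,-90,-140],"angular":[0,0,0],"jaw":0},{"translation":[-100,-120,-170],"angular":[0,0,0],"jaw":0},{"translation":[-125,-155,-173],"angular":[0,0,0],"jaw":0},{"translation":[-142,-175,-173],"angular":[0,0,0],"jaw":0},{"translation":[-142,-175,-173],"angular":[0,0,0],"jaw":0}]'; python3 m.py w3.png
```

```text
t: 17.95
ee_pos: [444.2, 17.2, 290.5]
orientation: [3.124, 0.331, 0.001]
ft_force: [0.5, 0.5, -1.7]
width: 21.9
grasp_force: 30.0
chip0 0.57 [380.  82. 399.  99.] [ 582.7 -146.6   35. ]
chip0 0.5 [378.  97. 398. 108.] [ 567.  -150.4   35. ]
[[ 143.     9.   610.2  190.7]
 [ 155.   133.   459.2  158.4]
 [ 363.   133.   521.2 -132.1]
 [ 378.    10.   671.4 -101.4]]
```

View pics/w3.png

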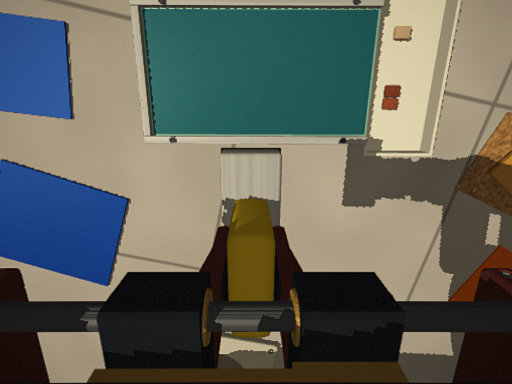

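All three chips are in the tray, at (402,33), (392,91) and (390,104), and the film is clean. The scraper goes back to the mat centre.

Run:
```python
from h import *
plan([506,374,120],6.5)
```

```text
at [446.1  16.3 290.4] yaw 12.02 t 18.1 F [ 0.7  0.  -3.4]
shift [ 132.8 -337.4  170.4] rot [ 0.0006 -0.0016  0.0964]
```

```bash
python3 -m creep '[{"translation":[19,-48,0],"angular":[0,0,0.02],"jaw":0},{"translation":[38,-96,20],"angular":[0,0,0.04],"jaw":0},{"translation":[57,-144,40],"angular":[0,0,0.06],"jaw":0},{"translation":[76,-192,60],"angular":[0,0,0.08],"jaw":0},{"translation":[95,-240,80],"angular":[0,0,0.0964],"jaw":0},{"translation":[114,-290,110],"angular":[0,0,0.0964],"jaw":0},{"translation":[133,-338,140],"angular":[0,0,0.0964],"jaw":0},{"translation":[133,-338,170],"angular":[0,0,0.0964],"jaw":0}]'
python3 - <<'E'
from h import *
plan([506,374,41],6.5)
E
```

```text
t: 19.05
ee_pos: [507.5, 378.2, 118.0]
orientation: [-3.135, -0.18, -0.003]
ft_force: [-0.6, -0.0, -2.5]
width: 22.5
grasp_force: 30.0
at [507.5 378.2 118. ] yaw 6.59 t 19.1 F [-0.6 -0.  -2.5]
shift [-2.1  4.1 77. ] rot [-0.0014 -0.002   0.0016]
```

```bash
python3 -m creep '[{"translation":[-1,2,25],"angular":[0,0,0],"jaw":0},{"translation":[-2,3,50],"angular":[0,0,0],"jaw":0},{"translation":[-2,3,66],"angular":[0,0,0],"jaw":0},{"translation":[-2,3,73],"angular":[0,0,0],"jaw":0},{"translation":[-2,3,75],"angular":[0,0,0],"jaw":0},{"translation":[-2,3,76],"angular":[0,0,0],"jaw":0},{"translation":[-2,3,76],"angular":[0,0,0],"jaw":0},{"translation":[-2,3,76],"angular":[0,0,0],"jaw":0}]'
```

```text
t: 20.05
ee_pos: [504.2, 371.6, 44.1]
orientation: [-3.136, -0.177, -0.001]
ft_force: [0.0, 0.1, -3.2]
width: 21.7
grasp_force: 30.0
```

```bash
python3 -m creep '[{"translation":[0,0,1],"angular":[0,0,0],"jaw":0},{"translation":[0,0,2],"angular":[0,0,0],"jaw":0},{"translation":[0,0,2.6],"angular":[0,0,0],"jaw":0},{"translation":[0,0,3],"angular":[0,0,0],"jaw":0},{"translation":[0,0,3],"angular":[0,0,0],"jaw":0},{"translation":[0,0,3],"angular":[0,0,0],"jaw":0},{"translation":[0,0,3],"angular":[0,0,0],"jaw":0},{"translation":[0,0,3],"angular":[0,0,0],"jaw":0}]'
```

```text
t: 21.05
ee_pos: [503.9, 371.4, 40.6]
orientation: [3.137, 0.177, -0.0]
ft_force: [-1.2, -0.9, -0.3]
width: 21.9
grasp_force: 30.0
```

```bash
python3 -m creep '[{"translation":[0,0,0],"angular":[0,0,0],"jaw":0.15},{"translation":[0,0,0],"angular":[0,0,0],"jaw":0.3},{"translation":[0,0,0],"angular":[0,0,0],"jaw":0.5},{"translation":[0,0,0],"angular":[0,0,0],"jaw":0.8},{"translation":[0,0,0],"angular":[0,0,0],"jaw":1},{"translation":[0,0,-20],"angular":[0,0,0],"jaw":1},{"translation":[0,0,-60],"angular":[0,0,0],"jaw":1},{"translation":[0,0,-120],"angular":[0,0,0],"jaw":1}]'
python3 -m creep '[{"translation":[-8,0,-50],"angular":[0,0,0],"jaw":1},{"translation":[-16,0,-90],"angular":[0,0,0],"jaw":1},{"translation":[-30,0,-100],"angular":[0,0,0],"jaw":1},{"translation":[-34,0,-100],"angular":[0,0,0],"jaw":1},{"translation":[-34,0,-100],"angular":[0,0,0],"jaw":1},{"translation":[-34,0,-100],"angular":[0,0,0],"jaw":1},{"translation":[-34,0,-100],"angular":[0,0,0],"jaw":1},{"translation":[-34,0,-100],"angular":[0,0,0],"jaw":1}]'
python3 - <<'E'
from h import *
snap('wrist','w4.png')
np.set_printoptions(precision=1,suppress=True)
top=snap('top','t2.png')
for l in('jig','scraper','chip0','plate'):
    for r in ctrl.look_for('top',l): print(l,round(r['score'],2),np.round(r['rect']))
plan([450,-400,250],13)
E
```

```text
t: 22.05
ee_pos: [503.1, 370.8, 161.6]
orientation: [3.135, 0.177, -0.003]
ft_force: [1.3, 0.1, 0.8]
width: 82.7
grasp_force: 0.0
t: 23.05
ee_pos: [470.3, 367.5, 260.0]
orientation: [3.136, 0.177, -0.001]
ft_force: [0.7, -0.4, 0.6]
width: 87.7
grasp_force: 0.0
jig 0.64 [333. 190. 360. 214.]
scraper 0.84 [115. 185. 137. 218.]
scraper 0.68 [175. 142. 304. 223.]
plate 0.67 [174. 142. 303. 224.]
plate 0.15 [105. 182. 150. 222.]
at [470.2 367.6 260.6] yaw 6.45 t 23.4 F [-0.1 -0.1 -0.7]
shift [-106.3  760.4   10.6] rot [-0.  -0.  -0.1]
```

View pics/w4.png

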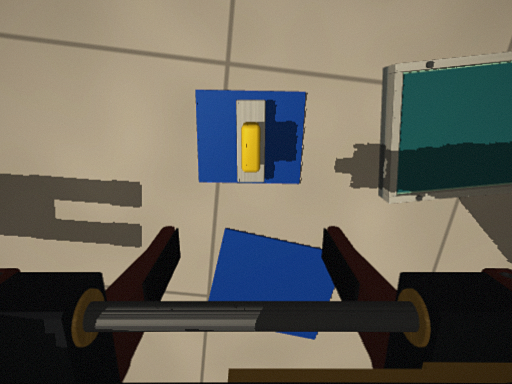

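View pics/t2.png

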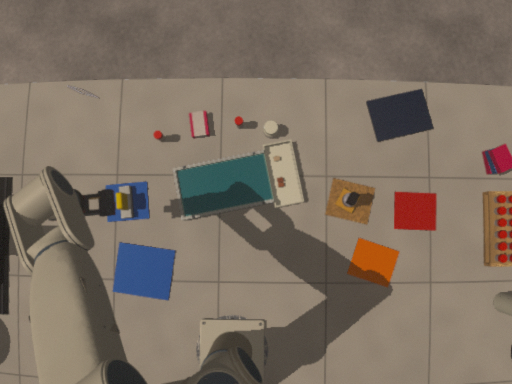

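The scraper stands mid-mat (bar 237–265, mat 196–307) and the top view shows the film clear. The jig is still at (350,200). Moving to it.

```bash
python3 -m creep '[{"translation":[-7,50,0],"angular":[0,0,-0.02],"jaw":1},{"translation":[-14,100,0],"angular":[0,0,-0.04],"jaw":1},{"translation":[-21,150,0],"angular":[0,0,-0.06],"jaw":1},{"translation":[-28,200,0],"angular":[0,0,-0.08],"jaw":1},{"translation":[-35,250,0],"angular":[0,0,-0.1],"jaw":1},{"translation":[-42,300,0],"angular":[0,0,-0.1],"jaw":1},{"translation":[-49,350,0],"angular":[0,0,-0.1],"jaw":1},{"translation":[-56,400,0],"angular":[0,0,-0.1],"jaw":1}]'
python3 - <<'E'
from h import *
plan([440,-400,270],13)
E
```

```text
t: 24.35
ee_pos: [459.4, -37.8, 261.0]
orientation: [3.124, 0.334, 0.002]
ft_force: [0.6, 0.2, 0.1]
width: 87.8
grasp_force: 0.0
at [459.4 -37.8 261. ] yaw 12.19 t 24.4 F [0.6 0.2 0.1]
shift [-95.4 350.   -9. ] rot [ 0.0003 -0.001  -0.0142]
```

```bash
python3 -m creep '[{"translation":[-13,50,0],"angular":[0,0,0],"jaw":1},{"translation":[-26,100,0],"angular":[0,0,0],"jaw":1},{"translation":[-39,150,0],"angular":[0,0,0],"jaw":1},{"translation":[-52,200,-3],"angular":[0,0,0],"jaw":1},{"translation":[-65,250,-6],"angular":[0,0,0],"jaw":1},{"translation":[-80,300,-9],"angular":[0,0,0],"jaw":1},{"translation":[-95,350,-9],"angular":[0,0,0],"jaw":1},{"translation":[-95,350,-9],"angular":[0,0,0],"jaw":1}]'
cat > j.py <<'E'
from h import *
import sys
np.set_printoptions(precision=1,suppress=True)
im=snap('wrist',sys.argv[1]);hsv=cv2.cvtColor(im,cv2.COLOR_RGB2HSV)
r=ctrl.look_for('wrist','jig')[:2];print(r)
for n,lo,hi,z in [('cork',(8,80,40),(25,255,255),4)]:
    m=cv2.inRange(hsv,np.array(lo),np.array(hi));m[280:]=0;m=cv2.morphologyEx(m,cv2.MORPH_CLOSE,np.ones((3,3)))
    c=max(cv2.findContours(m,0,cv2.CHAIN_APPROX_NONE)[0],key=cv2.contourArea)
    w=px2w('wrist',c.reshape(-1,2),z)[:,:2].astype(np.float32);q=cv2.minAreaRect(w);print(n,q)
plan([440,-400,270],13)
x=[int(v) for v in r[0]['rect']];x0=max(0,x[0]-40);y0=max(0,x[1]-30)
cr=im[y0:x[3]+30,x0:x[2]+40];print('crop origin',x0,y0)
cv2.imwrite('pics/c'+sys.argv[1],cv2.resize(cr,None,fx=3,fy=3,interpolation=cv2.INTER_CUBIC)[:600,:800,::-1])
E
python3 j.py w5.png
```

```text
t: 25.35
ee_pos: [440.0, -401.4, 269.5]
orientation: [3.124, 0.328, 0.001]
ft_force: [-0.1, 0.8, -0.8]
width: 88.1
grasp_force: 0.0
[{'rect': [216.7, 77.0, 288.6, 140.1], 'score': 0.61}]
cork ((513.2335815429688, -396.019775390625), (150.9165496826172, 130.86163330078125), 77.3512191772461)
at [ 440.1 -398.2  269.2] yaw 12.11 t 25.4 F [-0.2 -0.8 -0.7]
shift [-0.5  1.8 -0.8] rot [-0.  0. -0.]
crop origin 176 47
```

View pics/cw5.png

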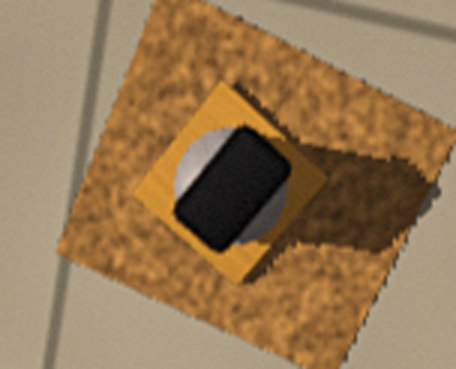

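The jig stands upright on the cork. In the crop its grip corners are at about (243,125), (290,168), (222,252) and (175,210).

Run:
```python
from h import *
c=np.array([(243,125),(290,168),(222,252),(175,210)])/3+[176,47]
w=px2w('wrist',c,124)[:,:2];print(w.round(1),w.mean(0))
d=(w[0]-w[3])+(w[1]-w[2]);print(np.linalg.norm(d)/2,np.degrees(np.arctan2(d[1],d[0])))
f=np.array([(226,82),(328,178),(240,284),(133,191)])/3+[176,47]
g=px2w('wrist',f,18)[:,:2];print(g.round(1),g.mean(0))
y=np.degrees(np.arctan2(d[1],d[0])); plan([*w.mean(0),160],y)
```

```text
[[ 535.2 -384.3]
 [ 525.3 -402.7]
 [ 493.4 -386.1]
 [ 503.7 -367.5]] [ 514.40142757 -385.12638184]
35.81124378291723 -27.732951269301445
[[ 556.5 -374.1]
 [ 526.8 -427.8]
 [ 471.8 -399.1]
 [ 502.6 -342.3]] [ 514.40789962 -385.82309025]
at [ 440.1 -398.2  269.2] yaw 12.11 t 25.4 F [-0.2 -0.8 -0.7]
shift [ 75.4   3.  109.2] rot [-8.000e-04  6.000e-04  6.954e-01]
```

```bash
python3 -m creep '[{"translation":[15,1,20],"angular":[0,0,0.12],"jaw":1},{"translation":[30,1,40],"angular":[0,0,0.24],"jaw":1},{"translation":[45,2,60],"angular":[0,0,0.36],"jaw":1},{"translation":[60,2,80],"angular":[0,0,0.48],"jaw":1},{"translation":[75,3,95],"angular":[0,0,0.6],"jaw":1},{"translation":[75,3,109],"angular":[0,0,0.695],"jaw":1},{"translation":[75,3,109],"angular":[0,0,0.695],"jaw":1},{"translation":[75,3,109],"angular":[0,0,0.695],"jaw":1}]'
python3 - <<'E'
from h import *
plan([514.4,-385.5,78],-27.7)
E
```

```text
t: 26.45
ee_pos: [514.7, -384.7, 161.3]
orientation: [3.052, -0.746, 0.001]
ft_force: [-0.7, 0.2, -0.8]
width: 87.7
grasp_force: 0.0
at [ 514.7 -384.7  161.3] yaw -27.48 t 26.4 F [-0.7  0.2 -0.8]
shift [-0.   0.8 83.3] rot [ 0.     -0.0005  0.0038]
```

```bash
python3 -m creep '[{"translation":[0,0,20],"angular":[0,0,0],"jaw":1},{"translation":[0,0,40],"angular":[0,0,0],"jaw":1},{"translation":[0,0,60],"angular":[0,0,0],"jaw":1},{"translation":[0,0,75],"angular":[0,0,0],"jaw":1},{"translation":[0,0,83],"angular":[0,0,0],"jaw":1},{"translation":[0,0,83],"angular":[0,0,0],"jaw":0.7},{"translation":[0,0,83],"angular":[0,0,0],"jaw":0.4},{"translation":[0,0,83],"angular":[0,0,0],"jaw":0.2}]'
python3 -m creep '[{"translation":[0,0,0],"angular":[0,0,0],"jaw":0},{"translation":[0,0,0],"angular":[0,0,0],"jaw":0},{"translation":[0,0,0],"angular":[0,0,0],"jaw":0},{"translation":[0,0,0],"angular":[0,0,0],"jaw":0},{"translation":[0,0,0],"angular":[0,0,0],"jaw":0},{"translation":[0,0,0],"angular":[0,0,0],"jaw":0},{"translation":[0,0,0],"angular":[0,0,0],"jaw":0},{"translation":[0,0,0],"angular":[0,0,0],"jaw":0}]'
python3 - <<'E'
from h import *
plan([514.4,-385.5,78],-27.7)
E
```

```text
t: 27.45
ee_pos: [514.8, -385.8, 78.3]
orientation: [3.05, -0.75, 0.002]
ft_force: [-0.2, 0.5, -0.2]
width: 61.2
grasp_force: 0.0
t: 28.45
ee_pos: [514.5, -385.8, 77.7]
orientation: [3.05, -0.75, 0.001]
ft_force: [-1.2, -3.2, 0.8]
width: 24.0
grasp_force: 30.0
at [ 514.5 -385.8   77.7] yaw -27.64 t 28.4 F [-1.2 -3.2  0.8]
shift [-0.2 -0.3 -0.3] rot [ 0.0004 -0.0005  0.0011]
```

```bash
python3 -m creep '[{"translation":[0,0,-10],"angular":[0,0,0],"jaw":0},{"translation":[0,0,-30],"angular":[0,0,0],"jaw":0},{"translation":[0,0,-60],"angular":[0,0,0],"jaw":0},{"translation":[0,0,-90],"angular":[0,0,-0.1],"jaw":0},{"translation":[0,0,-110],"angular":[0,0,-0.25],"jaw":0},{"translation":[0,0,-120],"angular":[0,0,-0.4],"jaw":0},{"translation":[0,0,-120],"angular":[0,0,-0.55],"jaw":0},{"translation":[0,0,-120],"angular":[0,0,-0.688],"jaw":0}]'
python3 - <<'E'
from h import *
plan([543,139,200],11.8)
snap('wrist','w6.png')
E
```

```text
t: 29.45
ee_pos: [514.5, -385.0, 199.0]
orientation: [3.124, 0.33, 0.001]
ft_force: [1.0, 0.2, -4.9]
width: 23.8
grasp_force: 30.0
at [ 514.5 -385.   199. ] yaw 12.05 t 29.4 F [ 1.   0.2 -4.9]
shift [ 137.3 -506.5   -1. ] rot [ 0.0002 -0.0007  0.0044]
```

View pics/w6.png

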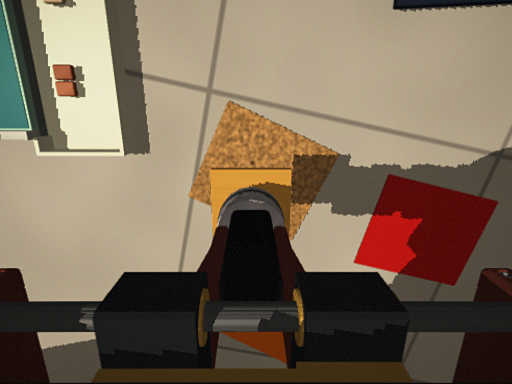

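The jig is held upright and square (foot 211–293, row 168) and the chips stay in the tray. Moving over the plate's closed end.

```bash
python3 -m creep '[{"translation":[12,-45,0],"angular":[0,0,0.004],"jaw":0},{"translation":[26,-95,0],"angular":[0,0,0.004],"jaw":0},{"translation":[40,-148,0],"angular":[0,0,0.004],"jaw":0},{"translation":[54,-200,0],"angular":[0,0,0.004],"jaw":0},{"translation":[68,-252,0],"angular":[0,0,0.004],"jaw":0},{"translation":[82,-304,0],"angular":[0,0,0.004],"jaw":0},{"translation":[96,-356,0],"angular":[0,0,0.004],"jaw":0},{"translation":[110,-408,0],"angular":[0,0,0.004],"jaw":0}]'
python3 -m creep '[{"translation":[13,-48,0],"angular":[0,0,0],"jaw":0},{"translation":[21,-78,0],"angular":[0,0,0],"jaw":0},{"translation":[27,-98,0],"angular":[0,0,0],"jaw":0},{"translation":[27,-98,0],"angular":[0,0,0],"jaw":0},{"translation":[27,-98,20],"angular":[0,0,0],"jaw":0},{"translation":[27,-98,40],"angular":[0,0,0],"jaw":0},{"translation":[27,-98,50],"angular":[0,0,0],"jaw":0},{"translation":[27,-98,50],"angular":[0,0,0],"jaw":0}]'
python3 - <<'E'
from h import *
plan([543,139,110],11.8)
im=snap('side','s1.png');c=im[120:300,150:300];cv2.imwrite('pics/s1c.png',cv2.resize(c,None,fx=3.3,fy=3.3,interpolation=cv2.INTER_CUBIC)[:,:,::-1])
E
```

```text
t: 30.5
ee_pos: [538.7, 38.4, 198.6]
orientation: [-3.126, -0.312, -0.001]
ft_force: [1.2, -0.6, -3.9]
width: 23.7
grasp_force: 30.0
t: 31.5
ee_pos: [545.3, 137.0, 147.1]
orientation: [3.126, 0.314, -0.002]
ft_force: [0.2, -0.2, -3.4]
width: 24.1
grasp_force: 30.0
at [545.3 137.  147.1] yaw 11.48 t 31.5 F [ 0.2 -0.2 -3.4]
shift [-1.8 -2.4 37.1] rot [ 0.0001  0.0015 -0.0056]
```

View pics/s1c.png

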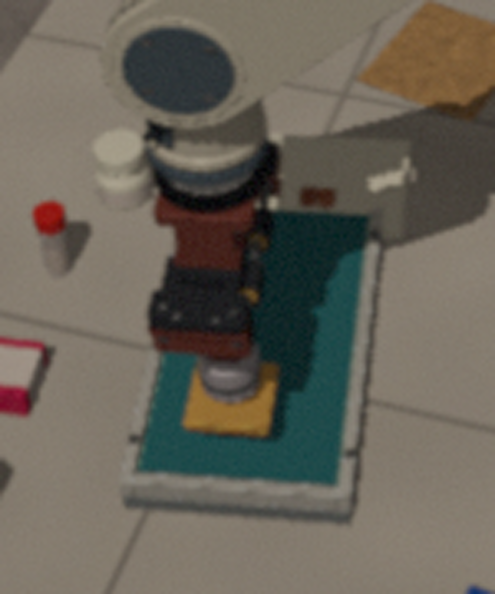

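The jig hangs over the closed end, clear of the rims (crop 230,400). Lowering.

```bash
python3 -m creep '[{"translation":[-2,-2,10],"angular":[0,0,-0.006],"jaw":0},{"translation":[-2,-2,20],"angular":[0,0,-0.006],"jaw":0},{"translation":[-2,-2,30],"angular":[0,0,-0.006],"jaw":0},{"translation":[-2,-2,36],"angular":[0,0,-0.006],"jaw":0},{"translation":[-2,-2,40],"angular":[0,0,-0.006],"jaw":0},{"translation":[-2,-2,41],"angular":[0,0,-0.006],"jaw":0},{"translation":[-2,-2,41],"angular":[0,0,-0.006],"jaw":0},{"translation":[-2,-2,41],"angular":[0,0,-0.006],"jaw":0}]'
python3 -m creep '[{"translation":[0,0,0.5],"angular":[0,0,0],"jaw":0},{"translation":[0,0,1],"angular":[0,0,0],"jaw":0},{"translation":[0,0,1.5],"angular":[0,0,0],"jaw":0},{"translation":[0,0,2],"angular":[0,0,0],"jaw":0},{"translation":[0,0,2.5],"angular":[0,0,0],"jaw":0},{"translation":[0,0,3],"angular":[0,0,0],"jaw":0},{"translation":[0,0,3],"angular":[0,0,0],"jaw":0},{"translation":[0,0,3],"angular":[0,0,0],"jaw":0}]'
python3 - <<'E'
from h import *
plan([543,139,98],11.8)
E
```

```text
t: 32.55
ee_pos: [543.5, 139.4, 106.9]
orientation: [-3.125, -0.325, -0.001]
ft_force: [0.2, 0.2, -4.3]
width: 23.8
grasp_force: 30.0
t: 33.55
ee_pos: [543.3, 139.4, 103.7]
orientation: [-3.125, -0.326, -0.0]
ft_force: [-1.2, -0.6, -1.8]
width: 23.9
grasp_force: 30.0
at [543.3 139.4 103.7] yaw 11.89 t 33.5 F [-1.2 -0.6 -1.8]
shift [-0.4  0.3  5.7] rot [ 0.     -0.0001  0.0016]
```

```bash
python3 -m creep '[{"translation":[0,0,1],"angular":[0,0,0],"jaw":0},{"translation":[0,0,2],"angular":[0,0,0],"jaw":0},{"translation":[0,0,3],"angular":[0,0,0],"jaw":0},{"translation":[0,0,4],"angular":[0,0,0],"jaw":0},{"translation":[0,0,5],"angular":[0,0,0],"jaw":0},{"translation":[0,0,6],"angular":[0,0,0],"jaw":0},{"translation":[0,0,6],"angular":[0,0,0],"jaw":0},{"translation":[0,0,6],"angular":[0,0,0],"jaw":0}]'
python3 -c "
from h import *
plan([543,139,98],11.8)"
```

```text
t: 34.55
ee_pos: [543.3, 139.4, 97.7]
orientation: [3.125, 0.326, -0.0]
ft_force: [-3.5, -1.5, 5.8]
width: 24.1
grasp_force: 30.0
at [543.3 139.4  97.7] yaw 11.9 t 34.5 F [-3.5 -1.5  5.8]
shift [-0.4  0.3 -0.3] rot [0.     0.     0.0017]
```

Foot about 6 mm in. First stroke, first call to check.

```bash
python3 -m creep '[{"translation":[0,6,0],"angular":[0,0,0],"jaw":0},{"translation":[0,12,0],"angular":[0,0,0],"jaw":0},{"translation":[0,19,0],"angular":[0,0,0],"jaw":0},{"translation":[0,25,0],"angular":[0,0,0],"jaw":0},{"translation":[0,31,0],"angular":[0,0,0],"jaw":0},{"translation":[0,37,0],"angular":[0,0,0],"jaw":0},{"translation":[0,44,0],"angular":[0,0,0],"jaw":0},{"translation":[0,50,0],"angular":[0,0,0],"jaw":0}]'
python3 -m creep '[{"translation":[0,6,0],"angular":[0,0,0],"jaw":0},{"translation":[0,12,0],"angular":[0,0,0],"jaw":0},{"translation":[0,19,0],"angular":[0,0,0],"jaw":0},{"translation":[0,25,0],"angular":[0,0,0],"jaw":0},{"translation":[0,31,0],"angular":[0,0,0],"jaw":0},{"translation":[0,37,0],"angular":[0,0,0],"jaw":0},{"translation":[0,44,0],"angular":[0,0,0],"jaw":0},{"translation":[0,50,0],"angular":[0,0,0],"jaw":0}]'
```

```text
t: 35.55
ee_pos: [555.1, 91.7, 98.2]
orientation: [-3.123, -0.324, -0.005]
ft_force: [-0.2, 7.4, 4.4]
width: 23.8
grasp_force: 30.0
t: 36.55
ee_pos: [565.2, 42.6, 98.1]
orientation: [-3.123, -0.324, -0.004]
ft_force: [0.2, 6.2, 6.2]
width: 23.9
grasp_force: 30.0
```

```bash
python3 -m creep '[{"translation":[0,6,0],"angular":[0,0,0],"jaw":0},{"translation":[0,12,0],"angular":[0,0,0],"jaw":0},{"translation":[0,19,0],"angular":[0,0,0],"jaw":0},{"translation":[0,25,0],"angular":[0,0,0],"jaw":0},{"translation":[0,31,0],"angular":[0,0,0],"jaw":0},{"translation":[0,37,0],"angular":[0,0,0],"jaw":0},{"translation":[0,44,0],"angular":[0,0,0],"jaw":0},{"translation":[0,50,0],"angular":[0,0,0],"jaw":0}]'
python3 -m creep '[{"translation":[0,6,0],"angular":[0,0,0],"jaw":0},{"translation":[0,12,0],"angular":[0,0,0],"jaw":0},{"translation":[0,19,0],"angular":[0,0,0],"jaw":0},{"translation":[0,25,0],"angular":[0,0,0],"jaw":0},{"translation":[0,31,0],"angular":[0,0,0],"jaw":0},{"translation":[0,37,0],"angular":[0,0,0],"jaw":0},{"translation":[0,44,0],"angular":[0,0,0],"jaw":0},{"translation":[0,50,0],"angular":[0,0,0],"jaw":0}]'
python3 -m creep '[{"translation":[0,6,0],"angular":[0,0,0],"jaw":0},{"translation":[0,12,0],"angular":[0,0,0],"jaw":0},{"translation":[0,18,0],"angular":[0,0,0],"jaw":0},{"translation":[0,22,0],"angular":[0,0,0],"jaw":0},{"translation":[0,25,0],"angular":[0,0,0],"jaw":0},{"translation":[0,25,0],"angular":[0,0,0],"jaw":0},{"translation":[0,25,0],"angular":[0,0,0],"jaw":0},{"translation":[0,25,0],"angular":[0,0,0],"jaw":0}]'
```

```text
t: 37.55
ee_pos: [575.3, -6.4, 98.1]
orientation: [-3.123, -0.324, -0.004]
ft_force: [-1.5, 6.4, 4.5]
width: 23.9
grasp_force: 30.0
t: 38.55
ee_pos: [585.4, -55.4, 98.0]
orientation: [-3.123, -0.324, -0.003]
ft_force: [-0.1, 6.7, 5.5]
width: 23.6
grasp_force: 30.0
t: 39.55
ee_pos: [590.6, -80.0, 98.0]
orientation: [-3.124, -0.325, -0.003]
ft_force: [-0.7, 3.8, 5.8]
width: 24.0
grasp_force: 30.0
```

Run:
```python
from h import *
plan([543,139,98],11.8)
im=snap('top','t3.png');c=im[130:240,160:320];cv2.imwrite('pics/t3c.png',cv2.resize(c,None,fx=4,fy=4,interpolation=cv2.INTER_CUBIC)[:,:,::-1])
```

```text
at [590.6 -80.   98. ] yaw 11.86 t 39.5 F [-0.7  3.8  5.8]
shift [-1.600e+00 -2.241e+02  1.000e-01] rot [-0.0007 -0.002   0.0011]
```

View pics/t3c.png

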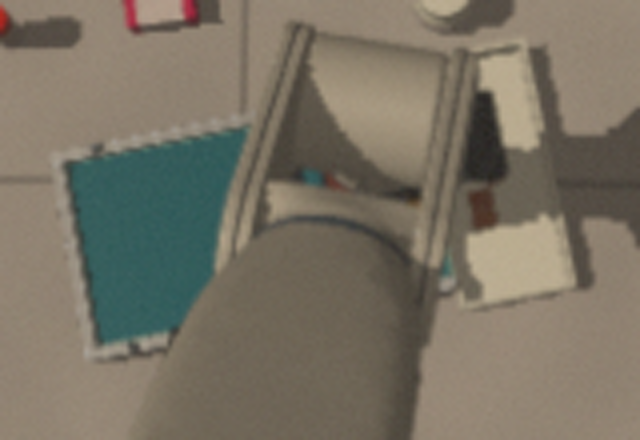

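The arm hides the jig, but by the encoders it is at plate y ≈ −104, with the foot edge about 9 mm short of the open edge. Chips are in the tray and forces steady. Stroke back.

```bash
python3 -m creep '[{"translation":[0,-6,0],"angular":[0,0,0],"jaw":0},{"translation":[0,-12,0],"angular":[0,0,0],"jaw":0},{"translation":[0,-19,0],"angular":[0,0,0],"jaw":0},{"translation":[0,-25,0],"angular":[0,0,0],"jaw":0},{"translation":[0,-31,0],"angular":[0,0,0],"jaw":0},{"translation":[0,-37,0],"angular":[0,0,0],"jaw":0},{"translation":[0,-44,0],"angular":[0,0,0],"jaw":0},{"translation":[0,-50,0],"angular":[0,0,0],"jaw":0}]'
python3 -m creep '[{"translation":[0,-6,0],"angular":[0,0,0],"jaw":0},{"translation":[0,-12,0],"angular":[0,0,0],"jaw":0},{"translation":[0,-19,0],"angular":[0,0,0],"jaw":0},{"translation":[0,-25,0],"angular":[0,0,0],"jaw":0},{"translation":[0,-31,0],"angular":[0,0,0],"jaw":0},{"translation":[0,-37,0],"angular":[0,0,0],"jaw":0},{"translation":[0,-44,0],"angular":[0,0,0],"jaw":0},{"translation":[0,-50,0],"angular":[0,0,0],"jaw":0}]'
python3 -m creep '[{"translation":[0,-6,0],"angular":[0,0,0],"jaw":0},{"translation":[0,-12,0],"angular":[0,0,0],"jaw":0},{"translation":[0,-19,0],"angular":[0,0,0],"jaw":0},{"translation":[0,-25,0],"angular":[0,0,0],"jaw":0},{"translation":[0,-31,0],"angular":[0,0,0],"jaw":0},{"translation":[0,-37,0],"angular":[0,0,0],"jaw":0},{"translation":[0,-44,0],"angular":[0,0,0],"jaw":0},{"translation":[0,-50,0],"angular":[0,0,0],"jaw":0}]'
python3 -m creep '[{"translation":[0,-6,0],"angular":[0,0,0],"jaw":0},{"translation":[0,-12,0],"angular":[0,0,0],"jaw":0},{"translation":[0,-19,0],"angular":[0,0,0],"jaw":0},{"translation":[0,-25,0],"angular":[0,0,0],"jaw":0},{"translation":[0,-31,0],"angular":[0,0,0],"jaw":0},{"translation":[0,-37,0],"angular":[0,0,0],"jaw":0},{"translation":[0,-44,0],"angular":[0,0,0],"jaw":0},{"translation":[0,-50,0],"angular":[0,0,0],"jaw":0}]'
python3 -m creep '[{"translation":[0,-6,0],"angular":[0,0,0],"jaw":0},{"translation":[0,-12,0],"angular":[0,0,0],"jaw":0},{"translation":[0,-18,0],"angular":[0,0,0],"jaw":0},{"translation":[0,-22,0],"angular":[0,0,0],"jaw":0},{"translation":[0,-25,0],"angular":[0,0,0],"jaw":0},{"translation":[0,-25,0],"angular":[0,0,0],"jaw":0},{"translation":[0,-25,0],"angular":[0,0,0],"jaw":0},{"translation":[0,-25,0],"angular":[0,0,0],"jaw":0}]'
```

```text
t: 40.6
ee_pos: [582.0, -33.0, 98.7]
orientation: [3.122, 0.327, 0.008]
ft_force: [1.7, -6.2, 4.1]
width: 23.7
grasp_force: 30.0
t: 41.6
ee_pos: [571.5, 16.2, 98.5]
orientation: [3.122, 0.327, 0.008]
ft_force: [2.2, -6.2, 4.7]
width: 23.8
grasp_force: 30.0
t: 42.6
ee_pos: [561.0, 65.3, 98.4]
orientation: [3.123, 0.327, 0.007]
ft_force: [2.1, -6.0, 4.5]
width: 23.7
grasp_force: 30.0
t: 43.6
ee_pos: [550.5, 114.4, 98.4]
orientation: [3.123, 0.327, 0.006]
ft_force: [2.1, -6.7, 4.9]
width: 24.0
grasp_force: 30.0
t: 44.6
ee_pos: [545.2, 139.1, 98.3]
orientation: [3.124, 0.326, 0.006]
ft_force: [1.8, -3.3, 4.4]
width: 23.7
grasp_force: 30.0
```

Second stroke, out and back.

```bash
python3 -m creep '[{"translation":[0,6,0.2],"angular":[0,0,0],"jaw":0},{"translation":[0,12,0.2],"angular":[0,0,0],"jaw":0},{"translation":[0,19,0.2],"angular":[0,0,0],"jaw":0},{"translation":[0,25,0.2],"angular":[0,0,0],"jaw":0},{"translation":[0,31,0.2],"angular":[0,0,0],"jaw":0},{"translation":[0,37,0.2],"angular":[0,0,0],"jaw":0},{"translation":[0,44,0.2],"angular":[0,0,0],"jaw":0},{"translation":[0,50,0.2],"angular":[0,0,0],"jaw":0}]'
python3 -m creep '[{"translation":[0,6,0],"angular":[0,0,0],"jaw":0},{"translation":[0,12,0],"angular":[0,0,0],"jaw":0},{"translation":[0,19,0],"angular":[0,0,0],"jaw":0},{"translation":[0,25,0],"angular":[0,0,0],"jaw":0},{"translation":[0,31,0],"angular":[0,0,0],"jaw":0},{"translation":[0,37,0],"angular":[0,0,0],"jaw":0},{"translation":[0,44,0],"angular":[0,0,0],"jaw":0},{"translation":[0,50,0],"angular":[0,0,0],"jaw":0}]'
python3 -m creep '[{"translation":[0,6,0],"angular":[0,0,0],"jaw":0},{"translation":[0,12,0],"angular":[0,0,0],"jaw":0},{"translation":[0,19,0],"angular":[0,0,0],"jaw":0},{"translation":[0,25,0],"angular":[0,0,0],"jaw":0},{"translation":[0,31,0],"angular":[0,0,0],"jaw":0},{"translation":[0,37,0],"angular":[0,0,0],"jaw":0},{"translation":[0,44,0],"angular":[0,0,0],"jaw":0},{"translation":[0,50,0],"angular":[0,0,0],"jaw":0}]'
python3 -m creep '[{"translation":[0,6,0],"angular":[0,0,0],"jaw":0},{"translation":[0,12,0],"angular":[0,0,0],"jaw":0},{"translation":[0,19,0],"angular":[0,0,0],"jaw":0},{"translation":[0,25,0],"angular":[0,0,0],"jaw":0},{"translation":[0,31,0],"angular":[0,0,0],"jaw":0},{"translation":[0,37,0],"angular":[0,0,0],"jaw":0},{"translation":[0,44,0],"angular":[0,0,0],"jaw":0},{"translation":[0,50,0],"angular":[0,0,0],"jaw":0}]'
python3 -m creep '[{"translation":[0,6,0],"angular":[0,0,0],"jaw":0},{"translation":[0,12,0],"angular":[0,0,0],"jaw":0},{"translation":[0,18,0],"angular":[0,0,0],"jaw":0},{"translation":[0,22,0],"angular":[0,0,0],"jaw":0},{"translation":[0,25,0],"angular":[0,0,0],"jaw":0},{"translation":[0,25,0],"angular":[0,0,0],"jaw":0},{"translation":[0,25,0],"angular":[0,0,0],"jaw":0},{"translation":[0,25,0],"angular":[0,0,0],"jaw":0}]'
```

```text
t: 45.6
ee_pos: [555.1, 91.7, 98.1]
orientation: [-3.123, -0.324, -0.005]
ft_force: [0.8, 6.6, 4.5]
width: 23.6
grasp_force: 30.0
t: 46.6
ee_pos: [565.2, 42.6, 98.0]
orientation: [-3.123, -0.324, -0.004]
ft_force: [-0.7, 6.8, 5.7]
width: 24.0
grasp_force: 30.0
t: 47.6
ee_pos: [575.3, -6.3, 97.9]
orientation: [-3.123, -0.324, -0.004]
ft_force: [-1.3, 7.1, 5.6]
width: 24.0
grasp_force: 30.0
t: 48.6
ee_pos: [585.5, -55.4, 97.8]
orientation: [-3.123, -0.324, -0.003]
ft_force: [-1.1, 6.9, 5.6]
width: 24.0
grasp_force: 30.0
t: 49.6
ee_pos: [590.6, -80.0, 97.8]
orientation: [-3.124, -0.325, -0.003]
ft_force: [-0.2, 3.5, 5.6]
width: 24.1
grasp_force: 30.0
```

```bash
python3 -m creep '[{"translation":[0,-6,0],"angular":[0,0,0],"jaw":0},{"translation":[0,-12,0],"angular":[0,0,0],"jaw":0},{"translation":[0,-19,0],"angular":[0,0,0],"jaw":0},{"translation":[0,-25,0],"angular":[0,0,0],"jaw":0},{"translation":[0,-31,0],"angular":[0,0,0],"jaw":0},{"translation":[0,-37,0],"angular":[0,0,0],"jaw":0},{"translation":[0,-44,0],"angular":[0,0,0],"jaw":0},{"translation":[0,-50,0],"angular":[0,0,0],"jaw":0}]'
python3 -m creep '[{"translation":[0,-6,0],"angular":[0,0,0],"jaw":0},{"translation":[0,-12,0],"angular":[0,0,0],"jaw":0},{"translation":[0,-19,0],"angular":[0,0,0],"jaw":0},{"translation":[0,-25,0],"angular":[0,0,0],"jaw":0},{"translation":[0,-31,0],"angular":[0,0,0],"jaw":0},{"translation":[0,-37,0],"angular":[0,0,0],"jaw":0},{"translation":[0,-44,0],"angular":[0,0,0],"jaw":0},{"translation":[0,-50,0],"angular":[0,0,0],"jaw":0}]'
python3 -m creep '[{"translation":[0,-6,0],"angular":[0,0,0],"jaw":0},{"translation":[0,-12,0],"angular":[0,0,0],"jaw":0},{"translation":[0,-19,0],"angular":[0,0,0],"jaw":0},{"translation":[0,-25,0],"angular":[0,0,0],"jaw":0},{"translation":[0,-31,0],"angular":[0,0,0],"jaw":0},{"translation":[0,-37,0],"angular":[0,0,0],"jaw":0},{"translation":[0,-44,0],"angular":[0,0,0],"jaw":0},{"translation":[0,-50,0],"angular":[0,0,0],"jaw":0}]'
python3 -m creep '[{"translation":[0,-6,0],"angular":[0,0,0],"jaw":0},{"translation":[0,-12,0],"angular":[0,0,0],"jaw":0},{"translation":[0,-19,0],"angular":[0,0,0],"jaw":0},{"translation":[0,-25,0],"angular":[0,0,0],"jaw":0},{"translation":[0,-31,0],"angular":[0,0,0],"jaw":0},{"translation":[0,-37,0],"angular":[0,0,0],"jaw":0},{"translation":[0,-44,0],"angular":[0,0,0],"jaw":0},{"translation":[0,-50,0],"angular":[0,0,0],"jaw":0}]'
python3 -m creep '[{"translation":[0,-6,0],"angular":[0,0,0],"jaw":0},{"translation":[0,-12,0],"angular":[0,0,0],"jaw":0},{"translation":[0,-18,0],"angular":[0,0,0],"jaw":0},{"translation":[0,-22,0],"angular":[0,0,0],"jaw":0},{"translation":[0,-25,0],"angular":[0,0,0],"jaw":0},{"translation":[0,-25,0],"angular":[0,0,0],"jaw":0},{"translation":[0,-25,0],"angular":[0,0,0],"jaw":0},{"translation":[0,-25,0],"angular":[0,0,0],"jaw":0}]'
python3 -c "
from h import *
plan([515,-398,200],11.8)"
```

```text
t: 50.6
ee_pos: [582.0, -33.0, 98.5]
orientation: [3.122, 0.327, 0.008]
ft_force: [1.7, -5.8, 6.1]
width: 23.9
grasp_force: 30.0
t: 51.6
ee_pos: [571.6, 16.2, 98.4]
orientation: [3.122, 0.327, 0.008]
ft_force: [2.3, -6.6, 5.9]
width: 23.7
grasp_force: 30.0
t: 52.6
ee_pos: [561.1, 65.3, 98.3]
orientation: [3.123, 0.327, 0.007]
ft_force: [3.2, -5.8, 5.0]
width: 23.8
grasp_force: 30.0
t: 53.6
ee_pos: [550.6, 114.4, 98.2]
orientation: [3.123, 0.327, 0.007]
ft_force: [1.6, -5.5, 6.4]
width: 24.1
grasp_force: 30.0
t: 54.6
ee_pos: [545.3, 139.1, 98.1]
orientation: [3.124, 0.326, 0.006]
ft_force: [1.9, -3.3, 5.5]
width: 23.8
grasp_force: 30.0
at [545.3 139.1  98.1] yaw 11.93 t 54.6 F [ 1.9 -3.3  5.5]
shift [-140.2  519.3 -101.9] rot [ 0.0011 -0.0037  0.0023]
```

Strokes done. Returning the jig to the cork mat.

```bash
python3 -m creep '[{"translation":[0,0,-15],"angular":[0,0,0],"jaw":0},{"translation":[0,0,-50],"angular":[0,0,0],"jaw":0},{"translation":[0,0,-90],"angular":[0,0,0],"jaw":0},{"translation":[-10,40,-102],"angular":[0,0,0],"jaw":0},{"translation":[-23,85,-102],"angular":[0,0,0],"jaw":0},{"translation":[-36,135,-102],"angular":[0,0,0],"jaw":0},{"translation":[-50,185,-102],"angular":[0,0,0],"jaw":0},{"translation":[-63,235,-102],"angular":[0,0,0],"jaw":0}]'
python3 -m creep '[{"translation":[-13,50,0],"angular":[0,0,0],"jaw":0},{"translation":[-26,100,0],"angular":[0,0,0],"jaw":0},{"translation":[-40,150,0],"angular":[0,0,0],"jaw":0},{"translation":[-54,200,0],"angular":[0,0,0],"jaw":0},{"translation":[-67,245,0],"angular":[0,0,0],"jaw":0},{"translation":[-77,284,0],"angular":[0,0,0],"jaw":0},{"translation":[-77,284,0],"angular":[0,0,0],"jaw":0},{"translation":[-77,284,0],"angular":[0,0,0],"jaw":0}]'
python3 -c "
from h import *
plan([515,-398,78],11.8)"
```

```text
t: 55.6
ee_pos: [529.2, -104.7, 199.4]
orientation: [-3.124, -0.326, 0.001]
ft_force: [1.0, -0.3, -4.7]
width: 23.8
grasp_force: 30.0
t: 56.6
ee_pos: [512.7, -396.4, 198.8]
orientation: [-3.123, -0.325, 0.002]
ft_force: [-0.2, -0.2, -4.6]
width: 24.2
grasp_force: 30.0
at [ 512.7 -396.4  198.8] yaw 11.87 t 56.6 F [-0.2 -0.2 -4.6]
shift [  2.    2.2 120.8] rot [-0.0019  0.0009  0.0013]
```

```bash
python3 -m creep '[{"translation":[1,1,25],"angular":[0,0,0],"jaw":0},{"translation":[2,2,55],"angular":[0,0,0],"jaw":0},{"translation":[2,2,85],"angular":[0,0,0],"jaw":0},{"translation":[2,2,105],"angular":[0,0,0],"jaw":0},{"translation":[2,2,114],"angular":[0,0,0],"jaw":0},{"translation":[2,2,118],"angular":[0,0,0],"jaw":0},{"translation":[2,2,119],"angular":[0,0,0],"jaw":0},{"translation":[2,2,119],"angular":[0,0,0],"jaw":0}]'
python3 -m creep '[{"translation":[0,0,0.5],"angular":[0,0,0],"jaw":0},{"translation":[0,0,1],"angular":[0,0,0],"jaw":0},{"translation":[0,0,1.3],"angular":[0,0,0],"jaw":0},{"translation":[0,0,1.3],"angular":[0,0,0],"jaw":0},{"translation":[0,0,1.3],"angular":[0,0,0],"jaw":0},{"translation":[0,0,1.3],"angular":[0,0,0],"jaw":0},{"translation":[0,0,1.3],"angular":[0,0,0],"jaw":0},{"translation":[0,0,1.3],"angular":[0,0,0],"jaw":0}]'
```

```text
t: 57.6
ee_pos: [516.0, -399.2, 81.2]
orientation: [3.124, 0.325, 0.001]
ft_force: [0.2, 0.4, -4.2]
width: 23.7
grasp_force: 30.0
t: 58.6
ee_pos: [515.6, -398.9, 79.1]
orientation: [-3.125, -0.326, 0.0]
ft_force: [0.1, 0.1, -3.9]
width: 23.9
grasp_force: 30.0
```

```bash
python3 -m creep '[{"translation":[0,0,0.5],"angular":[0,0,0],"jaw":0},{"translation":[0,0,1],"angular":[0,0,0],"jaw":0},{"translation":[0,0,1.3],"angular":[0,0,0],"jaw":0},{"translation":[0,0,1.3],"angular":[0,0,0],"jaw":0},{"translation":[0,0,1.3],"angular":[0,0,0],"jaw":0},{"translation":[0,0,1.3],"angular":[0,0,0],"jaw":0},{"translation":[0,0,1.3],"angular":[0,0,0],"jaw":0},{"translation":[0,0,1.3],"angular":[0,0,0],"jaw":0}]'
```

```text
t: 59.6
ee_pos: [515.6, -398.9, 77.8]
orientation: [3.125, 0.325, 0.0]
ft_force: [0.8, 0.8, -3.9]
width: 23.9
grasp_force: 30.0
```

```bash
python3 -m creep '[{"translation":[0,0,0.5],"angular":[0,0,0],"jaw":0},{"translation":[0,0,0.8],"angular":[0,0,0],"jaw":0},{"translation":[0,0,0.8],"angular":[0,0,0],"jaw":0},{"translation":[0,0,0.8],"angular":[0,0,0],"jaw":0},{"translation":[0,0,0.8],"angular":[0,0,0],"jaw":0},{"translation":[0,0,0.8],"angular":[0,0,0],"jaw":0},{"translation":[0,0,0.8],"angular":[0,0,0],"jaw":0},{"translation":[0,0,0.8],"angular":[0,0,0],"jaw":0}]'
```

```text
t: 60.6
ee_pos: [515.7, -398.9, 77.0]
orientation: [3.125, 0.326, 0.0]
ft_force: [-2.4, 1.8, 2.1]
width: 23.9
grasp_force: 30.0
```

Contact. Release slowly, rise, and look.

```bash
python3 -m creep '[{"translation":[0,0,-0.5],"angular":[0,0,0],"jaw":0},{"translation":[0,0,-0.5],"angular":[0,0,0],"jaw":0.3},{"translation":[0,0,-0.5],"angular":[0,0,0],"jaw":0.5},{"translation":[0,0,-0.5],"angular":[0,0,0],"jaw":0.8},{"translation":[0,0,-0.5],"angular":[0,0,0],"jaw":1},{"translation":[0,0,-0.5],"angular":[0,0,0],"jaw":1},{"translation":[0,0,-20],"angular":[0,0,0],"jaw":1},{"translation":[0,0,-60],"angular":[0,0,0],"jaw":1}]'
python3 -m creep '[{"translation":[0,0,-50],"angular":[0,0,0],"jaw":1},{"translation":[-20,0,-90],"angular":[0,0,0],"jaw":1},{"translation":[-60,0,-130],"angular":[0,0,0],"jaw":1},{"translation":[-75,0,-130],"angular":[0,0,0],"jaw":1},{"translation":[-75,0,-130],"angular":[0,0,0],"jaw":1},{"translation":[-75,0,-130],"angular":[0,0,0],"jaw":1},{"translation":[-75,0,-130],"angular":[0,0,0],"jaw":1},{"translation":[-75,0,-130],"angular":[0,0,0],"jaw":1}]'
python3 - <<'E'
from h import *
a=snap('wrist','w7.png');b=snap('side','s2.png');t=snap('top','t4.png')
c=np.vstack([cv2.resize(b,(400,300)),cv2.resize(t[120:320,80:400],(400,250))])
d=np.zeros((550,800,3),np.uint8);d[:,:400]=c;d[:300,400:]=cv2.resize(a,(400,300));cv2.imwrite('pics/fin.png',d[:,:,::-1])
E
```

```text
t: 61.6
ee_pos: [514.8, -398.2, 137.1]
orientation: [-3.123, -0.325, 0.003]
ft_force: [1.0, -0.8, 0.4]
width: 82.9
grasp_force: 0.0
t: 62.6
ee_pos: [442.6, -413.9, 266.1]
orientation: [-3.124, -0.327, 0.001]
ft_force: [0.8, -0.5, -1.0]
width: 87.8
grasp_force: 0.0
```

View pics/fin.png

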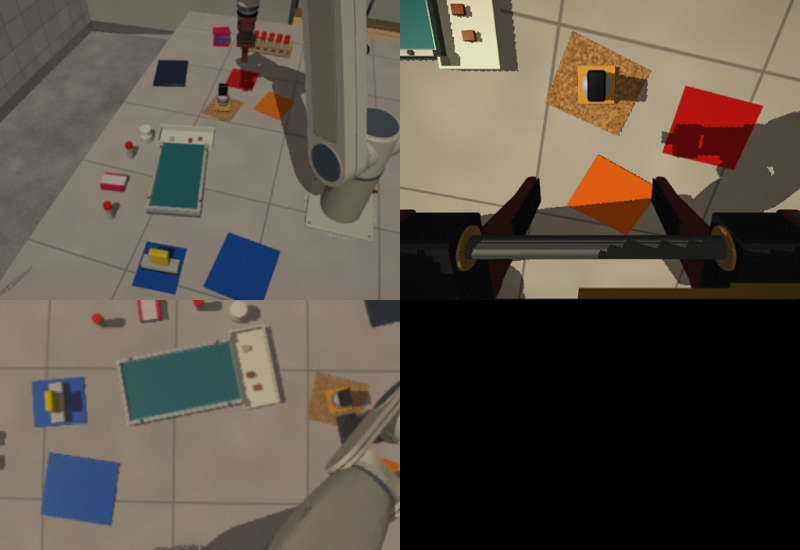

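The jig stands upright mid-cork (597,84) and the scraper is mid-mat (58,400). The three chips are in the tray at (247,348), (250,376) and (257,387), the film is clean and the bystanders are untouched. Handing in.

```bash
python3 -c "
from workcell import ctrl
print(ctrl.close_job())"
```

```text
the job is handed in; nothing more can be done
None
```

The job is done and handed in at about 63 s: three chips wiped into the tray, the scraper back mid blue mat, two full jig strokes made at about half travel, and the jig back mid cork mat; the verdict was not shown.

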